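Set the heel rivet of a sandal on the hand press

TASK

Set the loose rivet cap in the heel of the sandal sole: slide the sole along the feed table, without lifting it (the unset rivet would drop out), until the brass cap is centred under the die of the hand press, and let go of it there. Then hold the red release in the press lever's grip squeezed while you swing the lever right down, so that the die presses the cap fully home, and swing the lever back up to the top and let go so that it latches. Leave the sole lying under the die and do not disturb the other things on the bench.

Things in the scene. Friction and masses are not known exactly. Their poses are not given: they have to be found in the camera images.
- press: green cast-iron hand press, fixed. Origin: on the bench top below the ram axis; x from the open front of the throat (operator at -x) to the column behind, y left, z up. Its plywood feed table: flat top 40 mm above the bench, x -240 to +70, y -250 to +180 mm, anvil flush in it. Column 56 mm wide from x +75 mm; its foot flange 80 mm wide, 20 mm high, from x +50 mm
- head_front (a point): middle of the flat front of the press head, at press x -30, y 0, z 185 mm. Head: 64 mm wide (y), x -30 to +135, z 135 to 235 mm; before it a steel disc 136 mm across on the lever's axis, to x -41 mm, and the lever hub (48 mm across) to x -90 mm: over the sole's waist an upright gripper has no room at the press, it must lean back to -x by 30 to 40 degrees
- guard_front (a point): middle of the lower front wire of the yellow finger guard (8 mm wire), at press x -48, y 0, 76 mm above the bench. Front wires run y -42 to +42 mm at heights 76 and 100 mm; side wires at y -42 and +42, height 100 mm, x -48 to +20 mm. Sole and cap pass below it
- die_tip (a point): centre of the flat lower end of the steel die (18 mm diameter) in the ram, 76 mm above the bench with the lever up (36 mm above the feed table); it goes straight down 21.5 mm per rad of lever, and meets the cap at about 0.85 rad
- sole: tan sandal sole, rigid, 196 mm long, 12 mm thick, 0.16 kg, lying on the feed table. Origin: centre of its underside; x points to the heel, z up. Widths: toe half round, 72 mm wide at x -50 mm; waist 48 mm wide with straight parallel sides from x -5 to +45 mm; heel 56 mm wide, rounded, ending at x +98 mm. It slides on the table with friction about 0.5 to 0.7
- rivet_top (a point): top centre of the brass rivet cap (15 mm diameter, round it a white ring) on the red patch of the heel, on the sole's centre line at x +76 mm; 18 mm above the sole's underside while loose, 14 mm when home. Stands on the cap and moves with it
- rivet (a joint): how far the rivet cap has been pressed down: 0 loose, 0.004 m fully home; takes about 22 N, which the press gives easily; it stays where pressed
- lever (a joint): hand lever of the press (rad): 0 at the top, where it stands to the press's +y side, 50 degrees above level; grows as it swings down in the press's y-z plane to its stop at 1.05 (10 degrees below level). Stays where it is left; about 3 to 6 N at the grip swing it, a few N more when the die meets the cap
- lever_hub (a point): point on the lever's axis (axis along the press's x) at press x -60, y 0, 190 mm above the bench
- lever_grip (a point): middle of the lever's grip, 165 mm from the hub. Black rubber bar 90 mm long along the lever, 26 mm deep in the swing plane; along the press's x it reaches from 12 mm before (-x) to 10 mm behind this point; there, on the +x (head) side, the red release paddle, 70 mm long, 18 mm deep, stands 10 mm proud (3 mm squeezed). Pinch both along the press's x, from above; nothing else is near
- release (a joint): travel of the red release paddle: 0 out, 0.007 m fully squeezed into the grip. Spring 4 N at first, 7 N fully in. It draws a brass pin off a tooth that bars the lever at the top (over 0.0045 m needed to pass downwards); upwards the pin slips over the tooth by itself, and springs out behind it when the lever is at 0 and the paddle let go
- rivet_tin: aluminium tin of rivet caps, 64 mm across, 45 mm high, on the feed table beside the throat; origin: centre of its underside
- thread_cone: pink thread cone, 56 mm across, 72 mm high, on the feed table beside the throat; origin: centre of its underside
- awl: awl with wooden handle, 150 mm long, lying on the right (-y) edge of the feed table; x along it, origin: near the middle of its length
- teacup: blue teacup with a handle, 76 mm across, 62 mm high, on the bench; origin: centre of its underside
- sandal_a: finished sandal with a red strap, 196 mm long, 72 mm wide, 40 mm high, on the bench; origin: centre of its underside, x to the heel
- sandal_b: finished sandal with a black strap, same size, lying on a dark wooden block (170 x 140 x 85 mm high) on the bench; origin as sandal_a
- hammer: hammer with a wooden handle, 260 mm long, 26 mm high, lying on the bench at the left; origin: middle of its length, x along the handle to the head
- glue_can: can with a yellow label, 72 mm across, 100 mm high, on the bench at the left; origin: centre of its underside

How it is judged:
By the outcome, as a careful person would: the job done as asked, in the order asked, and still so for the second after the job is handed in, with the robot touching nothing.
It also fails if it takes over 61 s, if anything falls off the work surface, if the arm or the gripper's body presses on something with over 40 N, if the wrist force passes 120 N, or if a joint passes its speed limit or range.

ROBOT

A 6-joint arm with a two-finger parallel gripper is mounted at the origin on the work surface. World frame = base frame: x ahead of the robot, y to its left, z up, the work surface at z = 0. Lengths are in mm, angles in degrees, forces in N, time in s.
With the tool pointing down it reaches from about 350 to 975 mm from the base axis. Payload 4.9 kg.
Tool frame: the origin (TCP) lies on the centre line of the jaws, within the pads' length; the fingertips stand 11 mm ahead of it and the grasp point (between the pads) lies 8 mm behind it (manip.tip_reach is the z of the fingertips in the tool frame, in mm); z points along the fingers, y is the line along which they close (so a half turn about z gives the same grasp; the last joint's range is limited). The gripper opens to 85 mm and grips with 20 to 120 N. Pads are 22 mm wide; open, the fingers measure 114 mm over their backs; the gripper's body (76 mm by 85 mm) begins 54 mm behind the grasp point. The pads swing forward as they close: fully open they stand 13 mm farther back than shut.
Start: joints at [-79.183, 3.019, 92.412, -0, 84.569, -6.818], TCP at [189.346, -595.608, 205.504] pointing down, gripper open.
Joint ranges: [-172.51, 172.51], [-57.92, 126.97], [3.15, 148.05], [-58.71, 238.71], [5.1, 150.11], [-179.66, 179.66]. Speed limits (degrees/s): [147.25, 147.25, 180, 180, 180, 180].

INTERFACE

Orientations are given as [roll, pitch, yaw] about the fixed x, y, z axes, in that order (R = Rz(yaw) Ry(pitch) Rx(roll)).
In Python, from plant import manip, imaging, order, finder gives the robot as it stands.
- The arm moves only by the tool arm_command, never from a script. Its argument "moves" is a list of rows, each an object of numbers: "x", "y", "z": the shift along the world's x, y, z in cm; "twist": the turn about the world's z in rad. A call has 1 to 5 rows; each row is the pose to reach, as a shift and turn from the pose commanded when the call began; what a row does not reach only later rows make up. A row lasts 1/12 s, in which the tool goes at most 41.7 mm and 7.16 degrees, less where a joint would pass 70% of its speed; a pose out of reach is approached as far as the arm can. A call with a gripper value outside its range is refused whole. "grip" is the closure, from 0 (fully open) to 1 (shut), set as the call begins (left out, the last holds). The fingers move at their own pace and stop on an object; "squeeze" is the grip in N (left out, the last holds). Time passes only in rows, so rows that repeat a pose let the fingers close. It gives the time, the measured TCP pose, the force, the opening and the grip force at its end, in the units of the state.
- manip.observe(): the state, without advancing time (a new reading comes with each control period).
- imaging.get_image(name): name is "scene" or "top" or "wrist"; returns a dict with "img" (480x640x3 uint8, red, green, blue), "fx", "fy", "cx", "cy" (pixels), "xyz" and "rotation" of the camera in the world; the wrist camera has in their place "T_tool_cam" (4x4, takes a point from camera to tool coordinates, whose origin is the TCP and whose axes are the flange's). Camera axes: x right, y up, looking along -z (the intrinsics and any distortion apply to the point x, -y, -z); pixel columns grow to the right and rows downward; lengths in mm; the calibration is good to about 2 mm. A picture is of the moment at which its call begins: read the wrist's pose just before it. There is no depth.
- order.close_job(): hands the job in; it is judged then, once.
Trained networks look in a picture, given as the dict that the camera call returned (one of the last four; its "shot" number tells which), for a name from the list of things; names that differ only in an ending like _2 or _b are one class to them, and where a whole thing is asked for, a point or a joint stands for the part that bears it (a point fixed in the world has none). Each returns a list of dicts, best first, with "p" (0 to 1); they miss things now and then, are a little off and sometimes report something else, mostly with a low value. They report only what shows in the picture. A call takes as long as a camera call.
- finder.look_for(picture, target): "at" ([x, y, z] in mm, in world coordinates, good to about 4 mm: the middle of the surface that is visible of it).
- finder.trace(picture, target): "region" (480x640 bool, what is visible of it).
- finder.place_of(picture, target): "at" ([x, y, z] in mm, in world coordinates, good to about 4 mm: a listed point, or the origin of a listed thing).
The state is a dict: "t": time; "joint_positions": joint angles; "joint_vel": joint speeds; "tau": joint torques, N m; "ee_pos": TCP position; "eef_rot": TCP orientation; "contact_force": force on the tool from outside, world axes, zero at the start; "torque": the same for the moment, N m; "gripper_width": opening from 0.0 (shut) to 1.0 (fully open); "grasp_force": force on a finger pad.
Only numpy, scipy, OpenCV 4.12 (cv2) and the standard library are available. Lean on these libraries where they do the work, as an engineer would, in place of code of your own. Each camera call takes 0.05 s, during which the arm holds its last target. There are 200 camera calls.

## Working session

There is one attempt and no reset: what is moved stays moved. The work goes in short steps, Python scripts to look and compute and a tool call to move; the robot and the scene stay as the last step left them, time stands still between calls to the robot, and variables do not carry over. Pictures are saved under pics/ and viewed, at most 10 in all, crops included, and the job is handed in when it is done.

Besides the shell and the picture viewer there is one more tool, called after "Call:" as a command line: name --argument value ..., lists and objects as JSON in quotes. arm_command: Moves the arm, as the interface text tells. Its arguments: {"type":"object","properties":{"moves":{"type":"array","items":{"type":"object","properties":{"x":{"type":"number"},"y":{"type":"number"},"z":{"type":"number"},"twist":{"type":"number"}}}},"grip":{"type":"number"},"squeeze":{"type":"number"}},"required":["moves"]}

```bash
mkdir -p pics; ls
cat > h.py <<'E'
import numpy as np, cv2
from plant import manip, imaging, order, finder
def save(p,n): cv2.imwrite('pics/'+n,p['img'][:,:,::-1])
E
python3 - <<'E'
from h import *
s=manip.observe(); print({k:np.round(v,2) for k,v in s.items()})
for c in ['scene','top']:
    p=imaging.get_image(c); save(p,c+'0.png'); print(c,np.round(p['xyz'],0),{k:p[k] for k in p if k not in('img','xyz','rotation')})
    for n in ['press','head_front','guard_front','die_tip','sole','rivet_top','lever_hub','lever_grip','rivet_tin','thread_cone','awl','teacup','sandal_a','glue_can','hammer']:
        r=finder.place_of(p,n); print(n,[(np.round(q['at'],0).tolist(),round(q['p'],2)) for q in r[:2]])
E
```

```text
pics
{'t': np.float64(0.0), 'joint_positions': array([-79.19,   3.06,  92.49,   0.  ,  84.57,  -6.82]), 'joint_vel': array([ 0.02,  0.01, -0.04, -0.01, -0.06, -0.  ]), 'tau': array([ 0.000e+00, -3.937e+01, -3.702e+01, -0.000e+00,  1.000e-02,
        0.000e+00]), 'ee_pos': array([ 189.2 , -594.96,  204.25]), 'eef_rot': array([-1.7988e+02, -2.0000e-02,  1.7630e+01]), 'contact_force': array([ 0.22,  0.48, -0.35]), 'torque': array([0.06, 0.04, 0.02]), 'grasp_force': np.float64(0.0), 'gripper_width': np.float64(1.0)}
scene [1006.  606. 1273.] {'fx': 537.2111394663541, 'fy': 537.2111394663541, 'cx': 314.7360543068308, 'cy': 238.13536622998433, 'shot': 1}
press [([615.0, 43.0, 2.0], 0.58)]
head_front [([594.0, 25.0, 185.0], 0.59)]
guard_front [([582.0, 9.0, 75.0], 0.63)]
die_tip []
sole [([487.0, -19.0, 43.0], 0.78), ([581.0, 5.0, 72.0], 0.2)]
rivet_top [([581.0, 6.0, 74.0], 0.69)]
lever_hub [([576.0, -0.0, 191.0], 0.59), ([487.0, -22.0, 42.0], 0.21)]
lever_grip [([502.0, 78.0, 317.0], 0.96)]
rivet_tin [([707.0, -34.0, 44.0], 0.79), ([338.0, 430.0, 1.0], 0.66)]
thread_cone [([530.0, 144.0, 
[... 442 characters left out ...]
13.0, 42.0, -1.0], 0.82)]
head_front [([596.0, 24.0, 182.0], 0.61), ([572.0, -1.0, 193.0], 0.5)]
guard_front [([585.0, 8.0, 78.0], 0.94), ([728.0, -182.0, 37.0], 0.72)]
die_tip []
sole [([482.0, -19.0, 42.0], 0.7), ([412.0, -430.0, 1.0], 0.2)]
rivet_top []
lever_hub [([572.0, -3.0, 190.0], 0.79), ([584.0, 8.0, 75.0], 0.29)]
lever_grip [([497.0, 77.0, 321.0], 0.8), ([598.0, 24.0, 186.0], 0.31)]
rivet_tin [([707.0, -33.0, 41.0], 0.75)]
thread_cone [([530.0, 142.0, 42.0], 0.6)]
awl [([728.0, -181.0, 39.0], 0.65)]
teacup [([412.0, -434.0, 1.0], 0.63)]
sandal_a [([655.0, 453.0, 90.0], 0.87), ([622.0, -482.0, 0.0], 0.81)]
glue_can [([487.0, 338.0, -0.0], 0.66)]
hammer [([334.0, 426.0, 1.0], 0.73)]
```

View pics/scene0.png

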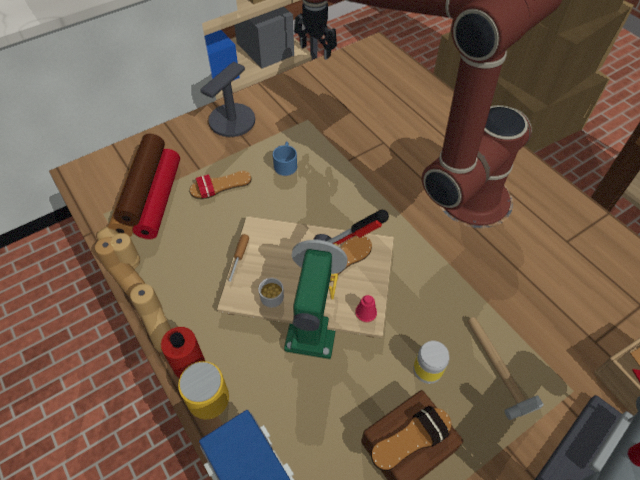

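View pics/top0.png

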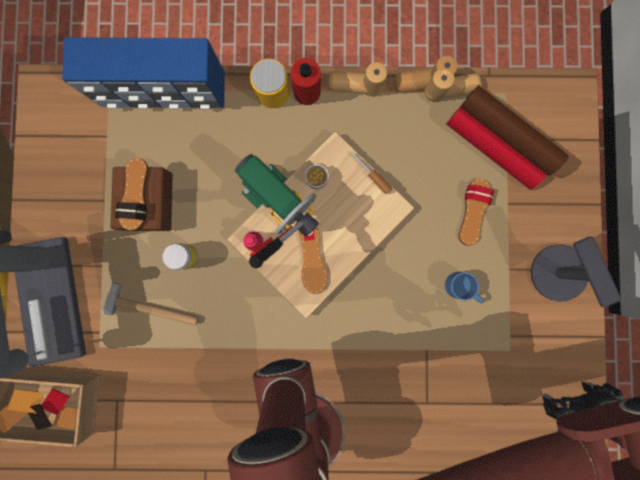

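The scene view shows the green press, its lever up over the sole's waist, with the grip at about (375,218). In the top view the press column is at upper left (265,180), the lever grip at (262,258), and the sole's toe at (315,290) and heel at (309,228). The press x axis is about 45° in the world. The gripper can only stay upright, so I'll grip the sole at the toe.

Call:
arm_command --moves '[{"x":1.6,"y":3.8},{"x":3.2,"y":7.6},{"x":4.8,"y":11.4},{"x":6.4,"y":15.2},{"x":8,"y":19}]'

```text
validation failed for argument at $.mo...
```

Call:
arm_command --moves '[{"x":1.6,"y":3.8},{"x":3.2,"y":7.6},{"x":4.8,"y":11.4},{"x":6.4,"y":15.2},{"x":8,"y":19}]'

```text
validation failed for argument at $.mo...
```

Call:
arm_command --moves '[{"x":1.3,"y":3.8},{"x":2.6,"y":7.6},{"x":3.9,"y":11.4},{"x":5,"y":15.2},{"x":6,"y":18}]'

```text
validation failed for argument at $.mo...
```

```bash
cat >> h.py <<'E'
from scipy.spatial.transform import Rotation as Ro
def campose(p,s=None):
    if 'T_tool_cam' in p:
        T=np.array(p['T_tool_cam']); R=Ro.from_euler('xyz',s['eef_rot'],degrees=True).as_matrix()
        return R@T[:3,:3], R@T[:3,3]+np.array(s['ee_pos'])
    r=np.array(p['rotation']); return (r if r.shape==(3,3) else Ro.from_euler('xyz',r,degrees=True).as_matrix()), np.array(p['xyz'])
def back(p,uv,z,s=None):
    R,c=campose(p,s); uv=np.atleast_2d(uv).astype(float)
    d=np.c_[(uv[:,0]-p['cx'])/p['fx'],-(uv[:,1]-p['cy'])/p['fy'],-np.ones(len(uv))]@R.T
    return c+d*((z-c[2])/d[:,2])[:,None]
E
python3 - <<'E'
from h import *
s=manip.observe(); print({k:np.round(s[k],2) for k in('t','ee_pos','eef_rot','joint_positions')})
p=imaging.get_image('wrist'); save(p,'w1.png'); print(p['rotation'] if 'rotation' in p else np.round(p['T_tool_cam'],2))
for n in ['sole','rivet_top','guard_front','lever_grip','lever_hub','head_front','die_tip']:
    r=finder.place_of(p,n); print(n,[(np.round(q['at'],0).tolist(),round(q['p'],2)) for q in r[:2]])
t=imaging.get_image('top'); print(t['rotation'])
for q,c,ss in((p,'w',s),(t,'t',None)):
  for r in finder.trace(q,'sole')[:1]:
    m=r['region']; v,u=np.nonzero(m); X=back(q,np.c_[u,v],52,ss)[:,:2]
    rc=cv2.minAreaRect(X.astype(np.float32)); print(c,r['p'],m.sum(),rc,X.min(0),X.max(0))
E
```

```text
{'t': np.float64(1.6), 'ee_pos': array([ 189.35, -595.63,  205.51]), 'eef_rot': array([180.  ,   0.  ,  17.63]), 'joint_positions': array([-79.18,   3.02,  92.41,  -0.  ,  84.57,  -6.82])}
[[  -0.      0.95    0.31   79.56]
 [   1.      0.      0.     -0.76]
 [   0.      0.31   -0.95 -168.17]
 [   0.      0.      0.      1.  ]]
sole []
rivet_top []
guard_front []
lever_grip []
lever_hub []
head_front []
die_tip []
[ 3.35019857e+00  6.03070480e-02 -8.95229720e+01]
t 0.72 1301 ((477.53533935546875, -23.550811767578125), (179.2931671142578, 71.46541595458984), 10.103652954101562) [389.50089149 -65.5203622 ] [570.03926494  12.47053251]
```

View pics/w1.png

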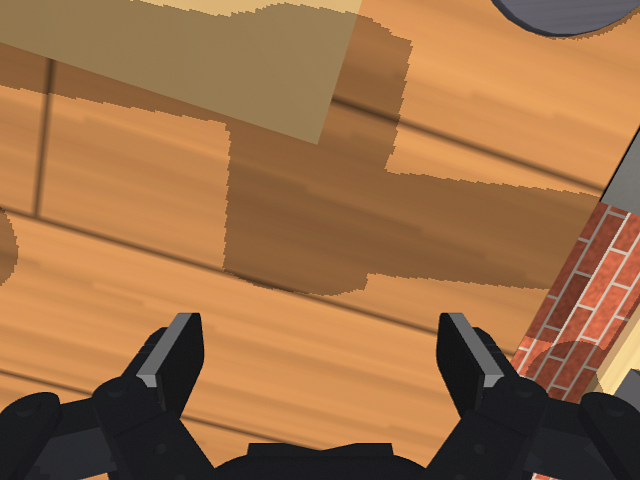

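The wrist image shows only bench, because the moves were refused. I'll retry with every field filled in.

Call:
arm_command --moves '[{"x":1.6,"y":3.8,"z":0.0,"twist":-0.02},{"x":3.2,"y":7.6,"z":0.0,"twist":-0.04},{"x":4.8,"y":11.4,"z":0.0,"twist":-0.06},{"x":6.4,"y":15.2,"z":0.0,"twist":-0.08},{"x":8.0,"y":19.0,"z":0.0,"twist":-0.1}]' --grip 0 --squeeze 30

```text
t: 2.57
ee_pos: [269.7, -403.9, 205.4]
eef_rot: [180.0, -0.0, 11.8]
contact_force: [0.8, 0.1, -0.1]
gripper_width: 0.997
grasp_force: 0.0
```

Call:
arm_command --moves '[{"x":1.6,"y":3.8,"z":0.0,"twist":0.0},{"x":3.2,"y":7.6,"z":0.0,"twist":0.0},{"x":4.8,"y":11.4,"z":0.0,"twist":0.0},{"x":6.4,"y":15.2,"z":0.0,"twist":0.0},{"x":8.0,"y":19.0,"z":0.0,"twist":0.0}]'

```text
t: 2.98
ee_pos: [349.6, -213.8, 205.8]
eef_rot: [179.9, -0.0, 11.9]
contact_force: [0.9, -0.3, 0.9]
gripper_width: 0.997
grasp_force: 0.0
```

Call:
arm_command --moves '[{"x":1.3,"y":3.8,"z":0.0,"twist":0.0},{"x":2.6,"y":7.6,"z":0.0,"twist":0.0},{"x":3.9,"y":11.4,"z":0.0,"twist":0.0},{"x":5.0,"y":15.0,"z":0.0,"twist":0.0},{"x":6.0,"y":17.0,"z":0.0,"twist":0.0}]'

```text
t: 3.4
ee_pos: [409.6, -42.4, 205.9]
eef_rot: [-180.0, -0.1, 12.1]
contact_force: [-0.5, -0.1, -0.3]
gripper_width: 1.0
grasp_force: 0.0
```

Run:
```python
from h import *
s=manip.observe(); print({k:np.round(s[k],2) for k in('t','ee_pos','eef_rot','joint_positions')})
p=imaging.get_image('wrist'); save(p,'w2.png')
for n in ['sole','rivet_top','guard_front','lever_hub','die_tip']:
    r=finder.place_of(p,n); print(n,[(np.round(q['at'],0).tolist(),round(q['p'],2)) for q in r[:2]])
for r in finder.trace(p,'sole')[:1]:
    m=r['region']; v,u=np.nonzero(m); X=back(p,np.c_[u,v],52,s)[:,:2]
    rc=cv2.minAreaRect(X.astype(np.float32)); print(r['p'],m.sum(),rc,X.min(0),X.max(0))
```

```text
{'t': np.float64(3.4), 'ee_pos': array([409.6 , -42.37, 205.86]), 'eef_rot': array([-1.7998e+02, -8.0000e-02,  1.2080e+01]), 'joint_positions': array([-1.6330e+01, -2.8640e+01,  1.1914e+02,  6.0000e-02,  8.9430e+01,
        6.1590e+01])}
sole [([487.0, -19.0, 41.0], 0.91)]
rivet_top []
guard_front []
lever_hub []
die_tip []
0.66 16292 ((470.10626220703125, -18.34107208251953), (165.4728546142578, 70.60771179199219), 11.717583656311035) [388.29987204 -60.60020163] [558.26675539  17.39683372]
```

View pics/w2.png

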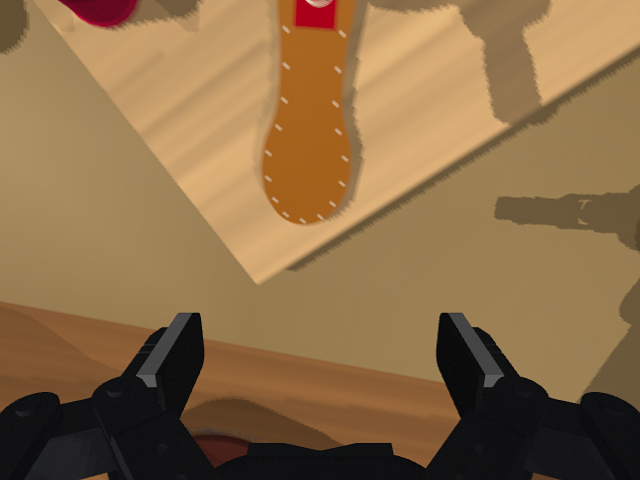

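The wrist view shows the toe tip at (305,223), its widest edges at about (263,165) and (353,165), and the red patch with the cap at (317,5). The table's front corner is at (257,283).

Run:
```python
from h import *
s=manip.observe()
p=imaging.get_image('wrist')
print(np.round(back(p,[(305,223),(263,168),(353,168),(294,28),(337,29),(317,0)],52,s),1))
print(np.round(back(p,[(257,283),(40,0),(639,48)],40,s),1))
for r in finder.trace(p,'sole')[:1]:
    m=r['region'].astype(np.uint8)
    out=[]
    for v in range(20,215,10):
        u=np.nonzero(m[v])[0]
        a=back(p,[(u.min(),v),(u.max(),v)],52,s); out.append([*a.mean(0)[:2],np.linalg.norm(a[1]-a[0])])
    print(np.round(out,0).tolist())
```

```text
[[390.6 -36.7  52. ]
 [428.3   4.4  52. ]
 [442.8 -65.1  52. ]
 [531.2  -1.1  52. ]
 [536.8 -31.3  52. ]
 [551.8 -13.6  52. ]]
[[ 323.1   -5.6   40. ]
 [ 513.3  183.7   40. ]
 [ 572.1 -255.4   40. ]]
[[538.0, -11.0, 52.0], [532.0, -12.0, 50.0], [526.0, -13.0, 48.0], [519.0, -14.0, 47.0], [513.0, -15.0, 47.0], [506.0, -16.0, 47.0], [499.0, -17.0, 47.0], [492.0, -18.0, 47.0], [485.0, -19.0, 48.0], [478.0, -19.0, 49.0], [471.0, -19.0, 53.0], [463.0, -21.0, 59.0], [456.0, -22.0, 64.0], [448.0, -23.0, 68.0], [441.0, -24.0, 69.0], [433.0, -26.0, 69.0], [425.0, -28.0, 68.0], [417.0, -29.0, 66.0], [409.0, -30.0, 59.0], [401.0, -32.0, 49.0]]
```

Call:
arm_command --moves '[{"x":0.9,"y":0.7,"z":-4.0,"twist":-0.03},{"x":1.8,"y":1.45,"z":-8.0,"twist":-0.06},{"x":1.8,"y":1.45,"z":-12.0,"twist":-0.06},{"x":1.8,"y":1.45,"z":-12.0,"twist":-0.06}]'

```text
t: 4.18
ee_pos: [420.8, -30.0, 76.8]
eef_rot: [-179.6, 0.9, 8.4]
contact_force: [-1.7, 0.1, -2.5]
gripper_width: 1.001
grasp_force: 0.0
```

Run:
```python
from h import *
print(manip.tip_reach)
s=manip.observe(); print({k:np.round(s[k],2) for k in('t','ee_pos','eef_rot','joint_positions')})
p=imaging.get_image('wrist'); save(p,'w3.png')
```

```text
11.0
{'t': np.float64(4.18), 'ee_pos': array([420.77, -30.  ,  76.78]), 'eef_rot': array([-179.65,    0.86,    8.41]), 'joint_positions': array([-1.4200e+01, -1.9220e+01,  1.2507e+02, -1.0000e-02,  7.5090e+01,
        6.7390e+01])}
```

View pics/w3.png

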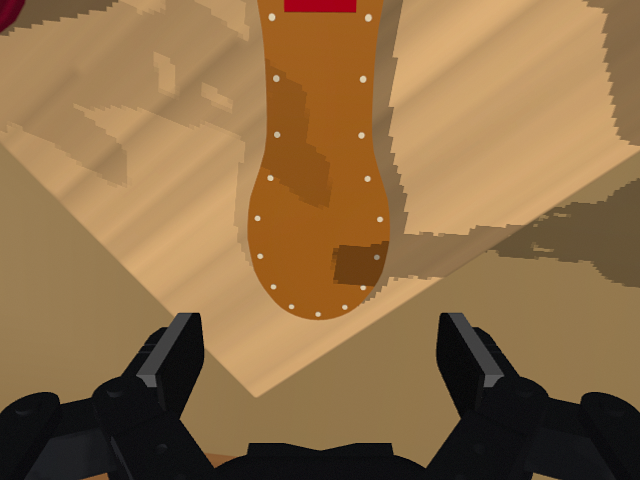

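The sole's axis is at u≈319, centred between the fingers, with the toe tip at (319,320). Going down.

Call:
arm_command --moves '[{"x":0.0,"y":0.0,"z":-1.3,"twist":0.0},{"x":0.0,"y":0.0,"z":-2.6,"twist":0.0},{"x":0.0,"y":0.0,"z":-2.6,"twist":0.0},{"x":0.0,"y":0.0,"z":-2.6,"twist":0.0}]'

```text
t: 4.57
ee_pos: [428.6, -31.9, 61.7]
eef_rot: [179.9, -0.1, 8.4]
contact_force: [-0.0, 0.2, 1.1]
gripper_width: 1.004
grasp_force: 0.0
```

Run:
```python
from h import *
s=manip.observe(); print({k:np.round(s[k],2) for k in('t','ee_pos','eef_rot','contact_force')})
p=imaging.get_image('wrist'); print(np.round(back(p,[(320,240)],52,s),1)); save(p,'w4.png')
# where do tool points project
T=np.linalg.inv(np.array(p['T_tool_cam']))
for z in(11,0,-2,-10):
    c=T@[0,-42.5,z,1]; print(z,p['cx']+p['fx']*c[0]/-c[2],p['cy']-p['fy']*c[1]/-c[2])
```

```text
{'t': np.float64(4.57), 'ee_pos': array([428.55, -31.91,  61.74]), 'eef_rot': array([ 1.7994e+02, -1.4000e-01,  8.4200e+00]), 'contact_force': array([-0.05,  0.18,  1.09])}
[[446.6 -28.4  52. ]]
11 233.04280968090865 275.4660996363206
0 228.10041383617283 285.3426082125196
-2 227.14111685980617 287.2595944499329
-10 223.09597382459174 295.3431011406809
```

Call:
arm_command --moves '[{"x":0.0,"y":0.3,"z":0.0,"twist":0.0},{"x":0.0,"y":0.3,"z":-0.5,"twist":0.0},{"x":0.0,"y":0.3,"z":-0.8,"twist":0.0},{"x":0.0,"y":0.3,"z":-0.8,"twist":0.0}]'

```text
t: 4.95
ee_pos: [426.9, -27.9, 51.0]
eef_rot: [-180.0, 0.0, 8.5]
contact_force: [0.3, -0.1, 0.0]
gripper_width: 1.004
grasp_force: 0.0
```

Run:
```python
from h import *
from scipy.optimize import fsolve
s=manip.observe(); print({k:np.round(s[k],2) for k in('t','ee_pos','eef_rot','contact_force')})
p=imaging.get_image('wrist'); save(p,'w5.png')
T=np.linalg.inv(np.array(p['T_tool_cam']))
def pr(x,y,z):
    c=T@[x,y,z,1]; return np.array([p['cx']+p['fx']*c[0]/-c[2],p['cy']-p['fy']*c[1]/-c[2]])
for u in((203,313),(203,355)):
  for x in(11,-11): print(u,x,fsolve(lambda q:pr(x,*q)-u,[-42,0]))
```

```text
{'t': np.float64(4.95), 'ee_pos': array([426.92, -27.94,  51.01]), 'eef_rot': array([-1.7998e+02,  5.0000e-02,  8.4800e+00]), 'contact_force': array([ 0.33, -0.14,  0.02])}
(203, 313) 11 [-40.52835674 -45.12136827]
(203, 313) -11 [-53.36473464  -5.57564593]
(203, 355) 11 [-33.92899839 -69.20133905]
(203, 355) -11 [-44.64441834 -37.39464267]
```

View pics/w5.png

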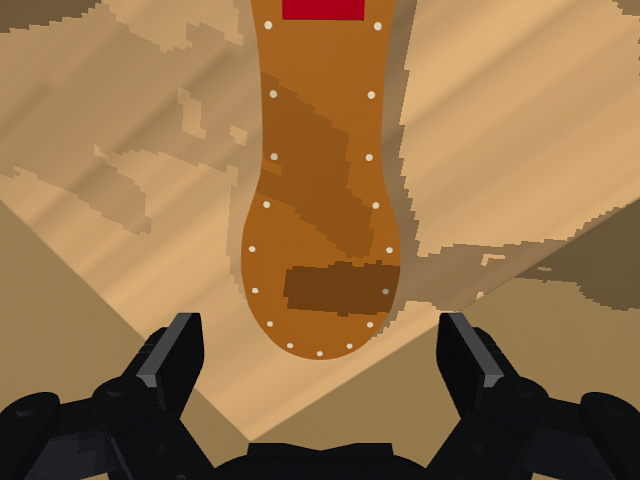

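The sole is centred (widest edges at u 243 and 400), but the fingertips appear at v=313, farther back than I expected. I'll check the wrist calibration for distortion.

Run:
```python
from h import *
s=manip.observe()
p=imaging.get_image('wrist'); print({k:np.round(p[k],4) for k in p if k!='img'}, np.round(s['ee_pos'],1))
a=cv2.imread('pics/w4.png').astype(int);b=cv2.imread('pics/w5.png').astype(int)
# scene camera crop of gripper
q=imaging.get_image('scene'); R,c=campose(q)
def pr(X):
    d=R.T@(np.array(X)-c); return q['cx']+q['fx']*d[0]/-d[2], q['cy']-q['fy']*d[1]/-d[2]
e=np.array(s['ee_pos']); print(pr(e),pr(e+[0,0,-11]),pr([487,-19,52]))
u,v=map(int,pr(e)); im=q['img'][v-90:v+60,u-100:u+100,::-1]; im=cv2.resize(im,None,fx=4,fy=4,interpolation=cv2.INTER_CUBIC); cv2.imwrite('pics/s1.png',im)
```

```text
{'fx': np.float64(407.0968), 'fy': np.float64(407.0968), 'cx': np.float64(319.7082), 'cy': np.float64(235.3904), 'T_tool_cam': array([[-8.000000e-04,  9.495000e-01,  3.139000e-01,  7.945300e+01],
       [ 1.000000e+00,  2.000000e-04,  1.900000e-03, -5.879000e-01],
       [ 1.700000e-03,  3.139000e-01, -9.495000e-01, -1.681678e+02],
       [ 0.000000e+00,  0.000000e+00,  0.000000e+00,  1.000000e+00]]), 'shot': np.int64(10)} [427.  -28.   51.1]
(np.float64(358.56275202112033), np.float64(245.30198358912855)) (np.float64(358.2976571625052), np.float64(247.55601549642333)) (np.float64(342.9369972419068), np.float64(257.5268719570339))
```

View pics/s1.png

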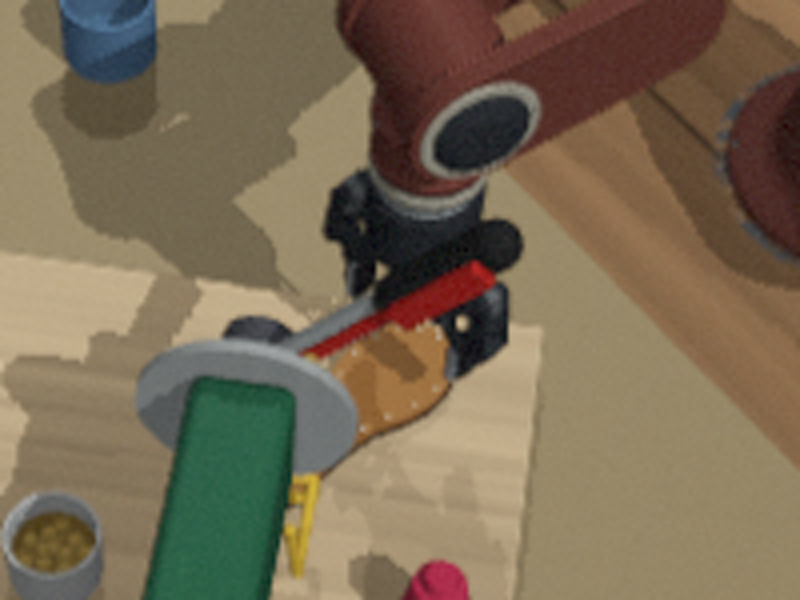

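The scene crop shows the finger (455,370) beside the toe edge, close to table height. I'll step down and watch for contact.

Call:
arm_command --moves '[{"x":0.0,"y":0.0,"z":-0.3,"twist":0.0},{"x":0.0,"y":0.0,"z":-0.6,"twist":0.0},{"x":0.0,"y":0.0,"z":-0.6,"twist":0.0}]'

```text
t: 5.35
ee_pos: [426.8, -28.0, 44.7]
eef_rot: [-180.0, 0.1, 8.5]
contact_force: [-0.6, 0.3, -0.1]
gripper_width: 1.004
grasp_force: 0.0
```

Call:
arm_command --moves '[{"x":0.0,"y":0.0,"z":0.0,"twist":0.0},{"x":0.0,"y":0.0,"z":0.0,"twist":0.0},{"x":0.0,"y":0.0,"z":0.0,"twist":0.0}]' --grip 0.2 --squeeze 25

```text
t: 5.6
ee_pos: [427.4, -28.1, 45.6]
eef_rot: [180.0, -0.0, 8.5]
contact_force: [-0.9, 0.1, 0.0]
gripper_width: 0.798
grasp_force: 0.0
```

Closed to 68 mm without touching, so the tips are above the sole. I'll reopen and go lower.

Call:
arm_command --moves '[{"x":0.0,"y":0.0,"z":0.0,"twist":0.0},{"x":0.0,"y":0.0,"z":0.0,"twist":0.0},{"x":0.0,"y":0.0,"z":-0.4,"twist":0.0},{"x":0.0,"y":0.0,"z":-0.8,"twist":0.0},{"x":0.0,"y":0.0,"z":-0.8,"twist":0.0}]' --grip 0

```text
t: 6.02
ee_pos: [426.5, -27.9, 36.4]
eef_rot: [-180.0, 0.1, 8.5]
contact_force: [-0.6, 0.8, -0.3]
gripper_width: 0.999
grasp_force: 0.0
```

Call:
arm_command --moves '[{"x":0.0,"y":0.0,"z":-0.2,"twist":0.0},{"x":0.0,"y":0.0,"z":-0.2,"twist":0.0}]'

```text
t: 6.18
ee_pos: [427.0, -28.0, 35.0]
eef_rot: [-180.0, 0.0, 8.5]
contact_force: [0.1, -0.4, 0.4]
gripper_width: 1.0
grasp_force: 0.0
```

Call:
arm_command --moves '[{"x":0.0,"y":0.0,"z":0.0,"twist":0.0},{"x":0.0,"y":0.0,"z":0.0,"twist":0.0},{"x":0.0,"y":0.0,"z":0.0,"twist":0.0}]' --grip 0.2 --squeeze 25

```text
t: 6.43
ee_pos: [427.5, -28.1, 35.6]
eef_rot: [180.0, -0.0, 8.5]
contact_force: [0.8, 0.5, -0.6]
gripper_width: 0.804
grasp_force: 0.0
```

Run:
```python
from h import *
q=imaging.get_image('scene'); R,c=campose(q)
def pr(X):
    d=R.T@(np.array(X)-c); return np.round([q['cx']+q['fx']*d[0]/-d[2], q['cy']-q['fy']*d[1]/-d[2]],0)
e=np.array([427,-28,51.]); M=Ro.from_euler('xyz',[180,0,8.5],degrees=True).as_matrix()
for t in ((7,-42,-40),(-7,-42,-40),(-13,-54,-2),(-35,-54,-2),(11,-42,-2),(-11,-42,-2)): print(t,pr(e+M@t))
s=manip.observe(); p=imaging.get_image('wrist')
a=q['img'][160:300,270:420,::-1]; a=cv2.resize(a,None,fx=3,fy=3,interpolation=cv2.INTER_CUBIC)
b=cv2.resize(p['img'][200:480,60:580,::-1],(450*520//520,242)); 
cv2.imwrite('pics/c1.png',np.vstack([cv2.resize(a,(450,420))[:, :],b])[:600])
```

```text
(7, -42, -40) [369. 248.]
(-7, -42, -40) [373. 245.]
(-13, -54, -2) [376. 254.]
(-35, -54, -2) [382. 250.]
(11, -42, -2) [367. 256.]
(-11, -42, -2) [372. 252.]
```

View pics/c1.png

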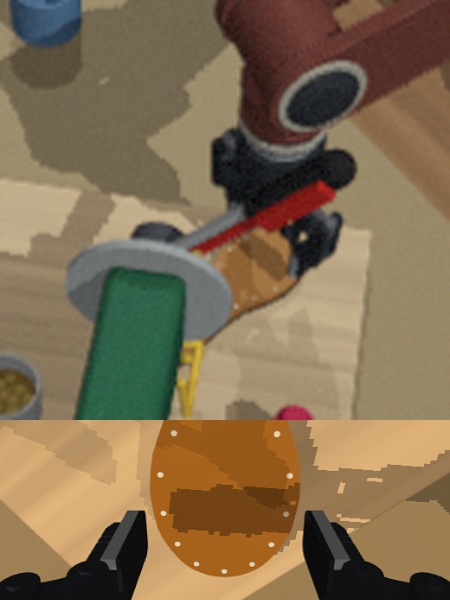

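The wrist part of the picture shows the tips beside the toe but nearer the camera, so they are still above the sole. I'll keep stepping down and rely on contact.

Call:
arm_command --moves '[{"x":0.0,"y":0.0,"z":0.0,"twist":0.0},{"x":0.0,"y":0.0,"z":0.0,"twist":0.0},{"x":0.0,"y":0.0,"z":-0.3,"twist":0.0},{"x":0.0,"y":0.0,"z":-0.6,"twist":0.0},{"x":0.0,"y":0.0,"z":-0.6,"twist":0.0}]' --grip 0

```text
t: 6.95
ee_pos: [426.7, -28.0, 28.6]
eef_rot: [-180.0, 0.1, 8.5]
contact_force: [0.3, 0.1, -0.1]
gripper_width: 1.001
grasp_force: 0.0
```

Call:
arm_command --moves '[{"x":0.0,"y":0.0,"z":-0.3,"twist":0.0},{"x":0.0,"y":0.0,"z":-0.3,"twist":0.0}]'

```text
t: 7.12
ee_pos: [426.9, -28.0, 25.8]
eef_rot: [-180.0, 0.1, 8.5]
contact_force: [-0.3, -0.1, -0.1]
gripper_width: 1.0
grasp_force: 0.0
```

Call:
arm_command --moves '[{"x":0.0,"y":0.0,"z":-0.4,"twist":0.0},{"x":0.0,"y":0.0,"z":-0.8,"twist":0.0},{"x":0.0,"y":0.0,"z":-0.8,"twist":0.0}]'

```text
t: 7.37
ee_pos: [426.6, -28.0, 17.4]
eef_rot: [-180.0, 0.1, 8.5]
contact_force: [0.8, 0.2, -0.2]
gripper_width: 1.0
grasp_force: 0.0
```

Call:
arm_command --moves '[{"x":0.0,"y":0.0,"z":-0.3,"twist":0.0},{"x":0.0,"y":0.0,"z":-0.6,"twist":0.0},{"x":0.0,"y":0.0,"z":-0.6,"twist":0.0}]'

```text
t: 7.62
ee_pos: [426.8, -28.0, 11.8]
eef_rot: [-180.0, 0.1, 8.5]
contact_force: [0.2, 0.1, -0.5]
gripper_width: 1.005
grasp_force: 0.0
```

Call:
arm_command --moves '[{"x":0.0,"y":0.0,"z":-0.2,"twist":0.0},{"x":0.0,"y":0.0,"z":-0.4,"twist":0.0},{"x":0.0,"y":0.0,"z":-0.4,"twist":0.0}]'

```text
t: 7.87
ee_pos: [427.1, -28.1, 8.1]
eef_rot: [-180.0, 0.0, 8.5]
contact_force: [0.7, 0.2, -0.7]
gripper_width: 0.999
grasp_force: 0.0
```

Call:
arm_command --moves '[{"x":0.0,"y":0.0,"z":0.0,"twist":0.0},{"x":0.0,"y":0.0,"z":0.0,"twist":0.0},{"x":0.0,"y":0.0,"z":0.0,"twist":0.0}]' --grip 0.2 --squeeze 25

```text
t: 8.12
ee_pos: [427.5, -28.2, 8.9]
eef_rot: [180.0, -0.0, 8.5]
contact_force: [-1.0, 0.8, 1.4]
gripper_width: 0.825
grasp_force: 28.8
```

Contact: the gripper holds 70 mm at 29 N. The real tips sit about 40 mm behind where the stated TCP puts them. I'll regrip 4 mm deeper for a firmer hold.

Call:
arm_command --moves '[{"x":0.0,"y":0.0,"z":0.0,"twist":0.0},{"x":0.0,"y":0.0,"z":0.0,"twist":0.0},{"x":0.0,"y":0.0,"z":-0.2,"twist":0.0},{"x":0.0,"y":0.0,"z":-0.4,"twist":0.0},{"x":0.0,"y":0.0,"z":-0.4,"twist":0.0}]' --grip 0.05

```text
t: 8.53
ee_pos: [426.9, -28.0, 3.9]
eef_rot: [-180.0, 0.1, 8.5]
contact_force: [0.2, -0.3, 0.2]
gripper_width: 0.949
grasp_force: 0.0
```

Call:
arm_command --moves '[{"x":0.0,"y":0.0,"z":0.0,"twist":0.0},{"x":0.0,"y":0.0,"z":0.0,"twist":0.0},{"x":0.0,"y":0.0,"z":0.0,"twist":0.0}]' --grip 0.25 --squeeze 30

```text
t: 8.78
ee_pos: [428.9, -28.5, 6.4]
eef_rot: [180.0, -0.1, 8.5]
contact_force: [-0.9, 0.4, 9.1]
gripper_width: 0.827
grasp_force: 39.7
```

```bash
cat >> h.py <<'E'
def axis():
    s=manip.observe(); p=imaging.get_image('wrist'); out=[]
    for r in finder.trace(p,'sole')[:1]:
        m=r['region']; v,u=np.nonzero(m); X=back(p,np.c_[u,v],52,s)[:,:2]
        a=np.radians(s['eef_rot'][2]); d=np.array([np.cos(a),np.sin(a)]); n=np.array([-d[1],d[0]])
        L=X@d; W=X@n; mid=[]
        for l in np.arange(L.min()+10,L.max()-5,4):
            k=abs(L-l)<2; mid.append((l,(W[k].min()+W[k].max())/2,W[k].max()-W[k].min()))
        mid=np.array(mid); f=np.polyfit(mid[:,0],mid[:,1],1); print('ee',np.round(s['ee_pos'],1),np.round(s['eef_rot'][2],1),'t',s['t'],'p',r['p'])
        print('sole yaw',np.degrees(a+np.arctan(f[0])),'widths',np.round(mid[:,2],0).astype(int).tolist())
        o=L.min(); toe=o*d+np.polyval(f,o)*n; y=a+np.arctan(f[0]); h=np.array([np.cos(y),np.sin(y)])
        print('toe',toe,'origin',toe+98*h,'rivet',toe+174*h)
    return p,s
E
python3 -c "
from h import *
axis()
t=imaging.get_image('top')
for n in ['sole','rivet_top','guard_front','press']:
    r=finder.place_of(t,n); print(n,[(np.round(q['at'],0).tolist(),round(q['p'],2)) for q in r[:2]])
"
```

```text
ee [428.9 -28.5   6.4] 8.5 t 8.7833 p 0.97
sole yaw 8.000258644275759 widths [47, 53, 58, 62, 65, 67, 68, 69, 70, 70, 70, 70, 69, 68, 67, 65, 62, 59, 56, 53, 51, 49, 48, 47, 47, 47, 47, 47, 47, 48, 48, 48, 49]
toe [389.87134234 -32.90499789] origin [486.91755151 -19.26559591] rivet [562.17787699  -8.6881005 ]
sole [([482.0, -21.0, 42.0], 0.89)]
rivet_top []
guard_front [([584.0, 9.0, 76.0], 0.73)]
press [([613.0, 44.0, -2.0], 0.73)]
```

Gripped, with a light press on the table (9 N). I'll ease up 2 mm and start sliding and turning toward the throat.

Call:
arm_command --moves '[{"x":0.0,"y":0.0,"z":0.2,"twist":0.0},{"x":0.5,"y":-0.2,"z":0.2,"twist":0.04},{"x":1.0,"y":-0.4,"z":0.2,"twist":0.08},{"x":1.5,"y":-0.6,"z":0.2,"twist":0.12},{"x":1.9,"y":-0.8,"z":0.2,"twist":0.16}]'

```text
t: 9.55
ee_pos: [445.9, -36.1, 6.4]
eef_rot: [-180.0, 0.1, 17.7]
contact_force: [-4.1, 2.3, 5.0]
gripper_width: 0.823
grasp_force: 38.3
```

Call:
arm_command --moves '[{"x":0.4,"y":-0.15,"z":0.0,"twist":0.032},{"x":0.9,"y":-0.3,"z":0.0,"twist":0.064},{"x":1.3,"y":-0.45,"z":0.0,"twist":0.096},{"x":1.7,"y":-0.6,"z":0.0,"twist":0.128},{"x":2.2,"y":-0.75,"z":0.0,"twist":0.16}]'

```text
t: 9.97
ee_pos: [467.3, -43.5, 6.5]
eef_rot: [-179.9, 0.2, 26.9]
contact_force: [-3.7, 0.8, 5.3]
gripper_width: 0.828
grasp_force: 38.3
```

```bash
python3 -c "
from h import *
axis()
"
```

```text
ee [467.3 -43.5   6.5] 26.9 t 9.9667 p 0.74
sole yaw 26.35747997945216 widths [47, 53, 58, 62, 65, 67, 68, 69, 71, 71, 71, 70, 69, 68, 67, 65, 62, 59, 56, 53, 51, 50, 48, 48, 48, 47, 47, 48, 48, 48, 48, 49, 49]
toe [431.88987928 -59.63542784] origin [519.70194469 -16.12633489] rivet [587.80109745  17.61541067]
```

Call:
arm_command --moves '[{"x":0.5,"y":-0.12,"z":0.0,"twist":0.032},{"x":1.0,"y":-0.24,"z":0.0,"twist":0.064},{"x":1.5,"y":-0.36,"z":0.0,"twist":0.096},{"x":2.0,"y":-0.48,"z":0.0,"twist":0.128},{"x":2.5,"y":-0.6,"z":0.0,"twist":0.16}]'

```text
t: 10.48
ee_pos: [492.4, -49.5, 6.5]
eef_rot: [-179.9, 0.1, 36.0]
contact_force: [-4.7, -0.5, 4.7]
gripper_width: 0.826
grasp_force: 38.9
```

Call:
arm_command --moves '[{"x":0.5,"y":-0.08,"z":0.0,"twist":0.032},{"x":1.0,"y":-0.16,"z":0.0,"twist":0.064},{"x":1.5,"y":-0.24,"z":0.0,"twist":0.096},{"x":2.0,"y":-0.35,"z":0.0,"twist":0.128},{"x":2.0,"y":-0.35,"z":0.0,"twist":0.16}]'

```text
t: 10.9
ee_pos: [513.8, -53.3, 6.6]
eef_rot: [180.0, -0.0, 45.2]
contact_force: [-0.2, -0.2, -1.5]
gripper_width: 0.825
grasp_force: 34.9
```

```bash
python3 -c "
from h import *
p,s=axis(); save(p,'w6.png')
for c in ('top','scene'):
  t=imaging.get_image(c); save(t,c+'6.png')
  for n in ['rivet_top','guard_front','die_tip','head_front','lever_hub','lever_grip','press','sole']:
    r=finder.place_of(t,n); print(c,n,[(np.round(q['at'],0).tolist(),round(q['p'],2)) for q in r[:2]])
"
```

```text
Traceback (most recent call last):
  File "h.py", line 21, in axis
    k=abs(L-l)<2; mid.append((l,(W[k].min()+W[k].max())/2,W[k].max()-W[k].min()))
                                 ~~~~~~~~^^
ValueError: zero-size array to reduction operation minimum which has no identity
```

```bash
sed -i 's/k=abs(L-l)<2; mid/k=abs(L-l)<2\n            if k.sum()>20: mid/' h.py; python3 -c "
from h import *
p,s=axis(); save(p,'w6.png')
for n in ['rivet_top','guard_front','die_tip']:
    r=finder.place_of(p,n); print(n,[(np.round(q['at'],0).tolist(),round(q['p'],2)) for q in r[:2]])
for c in ('top','scene'):
  t=imaging.get_image(c); save(t,c+'6.png')
  for n in ['rivet_top','guard_front','die_tip','head_front','lever_hub','lever_grip','press','sole']:
    r=finder.place_of(t,n); print(c,n,[(np.round(q['at'],0).tolist(),round(q['p'],2)) for q in r[:2]])
"
```

```text
ee [513.5 -53.2   6.5] 45.1 t 11.0 p 0.77
sole yaw 44.66409996235352 widths [47, 53, 58, 62, 65, 66, 68, 69, 70, 70, 70, 70, 69, 68, 67, 65, 62, 59, 56, 53, 51, 49, 48, 47, 47, 47, 47, 47, 47, 47]
toe [485.07487872 -79.17430124] origin [554.7764049  -10.28527999] rivet [608.83064969  43.13885894]
rivet_top []
guard_front [([584.0, 5.0, 75.0], 0.67)]
die_tip []
top rivet_top []
top guard_front [([585.0, 8.0, 78.0], 0.91), ([596.0, 22.0, 182.0], 0.72)]
top die_tip [([574.0, -2.0, 190.0], 0.2)]
top head_front [([597.0, 22.0, 185.0], 0.66)]
top lever_hub [([576.0, -1.0, 192.0], 0.57)]
top lever_grip [([501.0, 74.0, 316.0], 0.77)]
top press [([615.0, 44.0, 2.0], 0.93), ([485.0, 337.0, -1.0], 0.38)]
top sole []
scene rivet_top []
scene guard_front [([580.0, 8.0, 73.0], 0.75)]
scene die_tip [([411.0, -435.0, -3.0], 0.39)]
scene head_front [([594.0, 25.0, 185.0], 0.75)]
scene lever_hub [([578.0, 1.0, 190.0], 0.79)]
scene lever_grip [([500.0, 76.0, 317.0], 0.84), ([338.0, 431.0, -1.0], 0.56)]
scene press [([614.0, 45.0, -2.0], 0.96)]
scene sole []
```

Run:
```python
from h import *
t=imaging.get_image('top'); im=cv2.GaussianBlur(t['img'],(3,3),0).astype(int)
for f in('a','b'):
  g=im.sum(2)
  # sample edge points along expected sides between rough corners
  C=dict(L=(229,240),B=(305,316),R=(415,208),T=(338,133)); C={k:np.array(v,float) for k,v in C.items()}
ed={}
for n,(a,b) in dict(left=('B','L'),front=('B','R'),right=('R','T')).items():
  a,b=C[a],C[b]; d=(b-a)/np.linalg.norm(b-a); nn=np.array([-d[1],d[0]]); P=[]
  for f in np.linspace(.06,.94,60):
    q=a+(b-a)*f; s=np.arange(-8,8.1,.5); xy=q+s[:,None]*nn
    val=cv2.remap(t['img'].astype(np.float32).mean(2),xy[:,0].astype(np.float32)[None],xy[:,1].astype(np.float32)[None],cv2.INTER_LINEAR)[0]
    gr=abs(np.gradient(cv2.GaussianBlur(val[None],(5,1),0)[0])); i=gr.argmax()
    if gr[i]>4: P.append(xy[i])
  X=back(t,np.array(P),40)[:,:2]
  for _ in range(8):
    c=np.median(X,0) if len(X)<3 else X.mean(0); u,s_,v=np.linalg.svd(X-c); r=(X-c)@v[1]; k=abs(r)<max(1.2,1.5*np.median(abs(r))); 
    X=X[k]
  print(n,len(X),c,np.degrees(np.arctan2(v[0][1],v[0][0]))%180,abs(r).mean()); ed[n]=(c,v[0])
h=np.radians(45.); ex=np.array([np.cos(h),np.sin(h)]); ey=np.array([-ex[1],ex[0]])
print('x0',ed['front'][0]@ex+240,'y0 left',ed['left'][0]@ey-180,'y0 right',ed['right'][0]@ey+250)
for o in((616.5,42.5),): print(np.array(o)@ex,np.array(o)@ey)
```

```text
left 16 [424.40928844  99.08109069] 44.800740739858654 0.3674464692494739
front 21 [ 557.23244901 -237.71869817] 135.8089175713833 0.4151137006080411
right 33 [ 733.00634898 -197.23959094] 45.94886104062063 0.38977554134987613
x0 465.93033990055835 y0 left -410.0417747390501 y0 right -407.78321228853326
465.9833688019349 -405.8792924010782
```

View pics/w6.png

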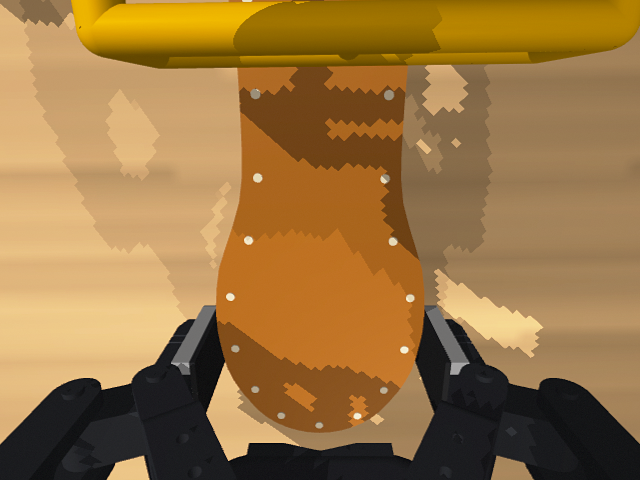

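The wrist view shows the guard across the top. Its ends at u≈75 and 640 put its middle at u≈358, while the sole's axis is at u≈322. So the sole is about 6 mm too far to press +y, which the table-edge fit supports. I'll move by 5 mm in press x and −7 mm in press y.

Call:
arm_command --moves '[{"x":0.3,"y":0.0,"z":0.0,"twist":0.0},{"x":0.6,"y":-0.1,"z":0.0,"twist":0.0},{"x":0.85,"y":-0.15,"z":0.0,"twist":0.0},{"x":0.85,"y":-0.15,"z":0.0,"twist":0.0}]'

```text
t: 12.53
ee_pos: [522.4, -54.7, 6.5]
eef_rot: [180.0, -0.0, 45.1]
contact_force: [-0.6, 0.6, 1.5]
gripper_width: 0.824
grasp_force: 36.3
```

Run:
```python
from h import *
p,s=axis(); save(p,'w7.png')
hsv=cv2.cvtColor(p['img'],cv2.COLOR_RGB2HSV); m=(hsv[...,0]>20)&(hsv[...,0]<33)&(hsv[...,1]>200)
for v in range(0,80,6):
    u=np.nonzero(m[v])[0]
    if len(u)>5: print(v,u.min(),u.max(),len(u))
cap=p['img'][:40,250:400]
for n in ['rivet_top','guard_front']:
    r=finder.place_of(p,n); print(n,[(np.round(q['at'],0).tolist(),round(q['p'],2)) for q in r[:2]])
```

```text
ee [522.4 -54.7   6.5] 45.1 t 12.5333 p 0.75
sole yaw 44.71352082341248 widths [47, 54, 58, 62, 65, 67, 68, 69, 70, 70, 71, 70, 69, 69, 67, 65, 62, 59, 56, 53, 51, 49, 48, 48, 47, 47, 47, 47, 47, 48, 49]
toe [494.02240601 -80.64867977] origin [563.66448558 -11.69956263] rivet [617.67262892  41.77118127]
0 25 598 112
6 26 596 111
12 27 595 110
18 28 594 110
24 30 593 109
30 31 592 109
36 32 591 336
42 34 590 557
48 35 589 555
54 36 588 553
60 37 587 551
66 39 584 546
72 41 580 540
78 46 573 528
rivet_top [([579.0, 6.0, 74.0], 0.6)]
guard_front [([582.0, 9.0, 77.0], 0.56)]
```

Call:
arm_command --moves '[{"x":-0.05,"y":0.03,"z":0.0,"twist":0.0},{"x":-0.1,"y":0.06,"z":0.0,"twist":0.0},{"x":-0.1,"y":0.06,"z":0.0,"twist":0.0}]'

```text
t: 12.98
ee_pos: [520.8, -54.0, 6.5]
eef_rot: [180.0, -0.0, 45.1]
contact_force: [1.3, 0.3, -0.0]
gripper_width: 0.824
grasp_force: 35.5
```

Run:
```python
from h import *
p,s=axis()
hsv=cv2.cvtColor(p['img'],cv2.COLOR_RGB2HSV); m=(hsv[...,0]>18)&(hsv[...,0]<34)&(hsv[...,1]>200)
for u in (120,250,312,380,480):
    v=np.nonzero(m[:,u])[0]; v=v[v<150]; print('col',u,v.min(),v.max(),len(v))
u=np.nonzero(m[10])[0]; print('row10',u.min(),u.max())
R,c=campose(p,s); ex=np.array([1,1])*.70711; ey=np.array([-1,1])*.70711
def pr(X):
    d=R.T@(np.array(X)-c); return np.round([p['cx']+p['fx']*d[0]/-d[2], p['cy']-p['fy']*d[1]/-d[2]],1)
o=466*ex-406.3*ey
def W(x,y,z): return np.r_[o+x*ex+y*ey,z]
th=np.arange(0,360,5)
for z in (76,100):
    pts=np.array([pr(W(-48+4*np.cos(np.radians(a)),0,z+4*np.sin(np.radians(a)))) for a in th]); print(z,pts[:,1].min(),pts[:,1].max())
print(pr(W(-48,46,100)),pr(W(-48,-46,100)),pr(W(-10,46,100)),pr(W(-10,-46,100)))
print(c@np.r_[ex,0],c[2])
```

```text
ee [520.8 -54.    6.5] 45.1 t 12.9833 p 0.79
sole yaw 46.16011343500493 widths [47, 54, 58, 62, 65, 66, 68, 69, 70, 70, 70, 70, 69, 68, 66, 65, 62, 59, 56, 53, 50, 49, 48, 47, 47, 47, 47, 47, 47, 13, 49]
toe [493.66737526 -80.56505615] origin [561.54663042  -9.87979094] rivet [614.18768545  44.93735351]
col 120 35 88 54
col 250 33 88 56
col 312 32 87 56
col 380 31 86 56
col 480 30 85 56
row10 37 606
76 44.5 83.3
100 25.1 77.4
[54.  51.5] [601.2  52.3] [  -1.4 -246.8] [ 660.9 -246.2]
410.1015672861431 174.65859991071312
```

The rivet estimate is now (616,42.5), against a die axis of about (616,42), so they agree within roughly 1 mm. I'll let go and rise straight up.

Call:
arm_command --moves '[{"x":0.0,"y":0.0,"z":0.0,"twist":0.0},{"x":0.0,"y":0.0,"z":0.0,"twist":0.0},{"x":0.0,"y":0.0,"z":0.0,"twist":0.0},{"x":0.0,"y":0.0,"z":1.0,"twist":0.0},{"x":0.0,"y":0.0,"z":3.0,"twist":0.0}]' --grip 0

```text
t: 13.5
ee_pos: [518.3, -53.4, 34.5]
eef_rot: [-179.7, 0.2, 45.1]
contact_force: [-0.6, -0.4, -0.6]
gripper_width: 0.999
grasp_force: 0.0
```

Run:
```python
from h import *
p,s=axis()
hsv=cv2.cvtColor(p['img'],cv2.COLOR_RGB2HSV); m=(hsv[...,0]>18)&(hsv[...,0]<34)&(hsv[...,1]>200)
u=np.nonzero(m[10])[0]; print('row10',u.min(),u.max(),np.round(s['contact_force'],1))
```

```text
ee [518.3 -53.4  34.5] 45.1 t 13.5 p 0.72
sole yaw 44.667802054336065 widths [46, 52, 58, 62, 65, 66, 68, 69, 70, 70, 70, 70, 69, 68, 67, 65, 63, 59, 56, 53, 51, 49, 48, 48, 48, 48, 47, 47, 47, 47, 49, 50]
toe [492.16533662 -80.08276971] origin [561.86241148 -11.18924494] rivet [615.91320423  42.23838652]
row10 118 539 [-0.6 -0.4 -0.6]
```

The sole stayed put with the rivet at (615.9,42.2), on target. Rising, then turning and moving above the lever grip.

Call:
arm_command --moves '[{"x":0.0,"y":0.0,"z":4.0,"twist":0.0},{"x":0.0,"y":0.0,"z":8.0,"twist":0.0},{"x":0.0,"y":0.0,"z":12.0,"twist":0.0},{"x":0.0,"y":0.0,"z":16.0,"twist":0.0},{"x":0.0,"y":0.0,"z":20.0,"twist":0.0}]'

```text
t: 14.02
ee_pos: [520.4, -53.9, 238.1]
eef_rot: [180.0, -0.0, 45.1]
contact_force: [0.5, -0.4, 0.6]
gripper_width: 1.002
grasp_force: 0.0
```

Call:
arm_command --moves '[{"x":0.0,"y":0.0,"z":4.0,"twist":0.0},{"x":0.0,"y":0.0,"z":8.0,"twist":0.0},{"x":0.0,"y":0.0,"z":12.0,"twist":0.0},{"x":0.0,"y":0.0,"z":12.0,"twist":0.12},{"x":0.0,"y":0.0,"z":12.0,"twist":0.24}]'

```text
t: 14.43
ee_pos: [522.2, -54.3, 360.9]
eef_rot: [179.6, -0.1, 59.2]
contact_force: [-0.4, -0.2, -0.6]
gripper_width: 1.0
grasp_force: 0.0
```

Call:
arm_command --moves '[{"x":-0.2,"y":1.3,"z":0.0,"twist":0.12},{"x":-0.4,"y":2.6,"z":0.0,"twist":0.24},{"x":-0.6,"y":3.9,"z":0.0,"twist":0.36},{"x":-0.8,"y":5.2,"z":0.0,"twist":0.48},{"x":-1.0,"y":6.5,"z":0.0,"twist":0.6}]'

```text
t: 14.85
ee_pos: [510.7, 11.5, 356.1]
eef_rot: [-180.0, -0.0, 93.6]
contact_force: [-0.5, 0.6, 0.9]
gripper_width: 0.999
grasp_force: 0.0
```

Call:
arm_command --moves '[{"x":-0.2,"y":1.3,"z":0.0,"twist":0.12},{"x":-0.4,"y":2.6,"z":0.0,"twist":0.24},{"x":-0.6,"y":3.9,"z":0.0,"twist":0.36},{"x":-0.8,"y":5.2,"z":0.0,"twist":0.48},{"x":-1.1,"y":6.4,"z":0.0,"twist":0.6}]'

```text
t: 15.27
ee_pos: [499.7, 75.7, 356.0]
eef_rot: [-180.0, -0.0, 128.0]
contact_force: [0.2, -0.5, 0.2]
gripper_width: 1.0
grasp_force: 0.0
```

Call:
arm_command --moves '[{"x":0.0,"y":0.0,"z":0.0,"twist":0.12},{"x":0.0,"y":0.0,"z":0.0,"twist":0.13},{"x":0.0,"y":0.0,"z":0.0,"twist":0.13}]'

```text
t: 15.52
ee_pos: [499.8, 75.0, 356.2]
eef_rot: [-180.0, -0.0, 135.0]
contact_force: [0.4, 0.9, -0.1]
gripper_width: 0.998
grasp_force: 0.0
```

Run:
```python
from h import *
s=manip.observe(); print({k:np.round(s[k],1) for k in('t','ee_pos','eef_rot','joint_positions','contact_force')})
p=imaging.get_image('wrist'); save(p,'w8.png')
for n in ['lever_grip','lever_hub']:
    r=finder.place_of(p,n); print(n,[(np.round(q['at'],0).tolist(),round(q['p'],2)) for q in r[:2]])
hsv=cv2.cvtColor(p['img'],cv2.COLOR_RGB2HSV); m=((hsv[...,0]<6)|(hsv[...,0]>174))&(hsv[...,1]>180)&(hsv[...,2]>60)
v,u=np.nonzero(m); print(len(u),u.min(),u.max(),v.min(),v.max())
for c in ('top','scene'):
  t=imaging.get_image(c)
  for n in ['rivet_top','lever_grip','sole']:
    r=finder.place_of(t,n); print(c,n,[(np.round(q['at'],0).tolist(),round(q['p'],2)) for q in r[:2]])
```

```text
{'t': np.float64(15.5), 'ee_pos': array([499.8,  75. , 356.2]), 'eef_rot': array([-180.,   -0.,  135.]), 'joint_positions': array([ 1.000e-01, -1.600e+01,  9.580e+01, -0.000e+00,  1.002e+02,
       -4.490e+01]), 'contact_force': array([ 0.4,  0.9, -0.1])}
lever_grip [([498.0, 72.0, 316.0], 0.81)]
lever_hub [([573.0, 2.0, 188.0], 0.83), ([611.0, 37.0, 56.0], 0.48)]
1432 327 559 127 479
top rivet_top []
top lever_grip []
top sole [([562.0, -11.0, 40.0], 0.76)]
scene rivet_top []
scene lever_grip [([499.0, 76.0, 319.0], 0.59)]
scene sole []
```

View pics/w8.png

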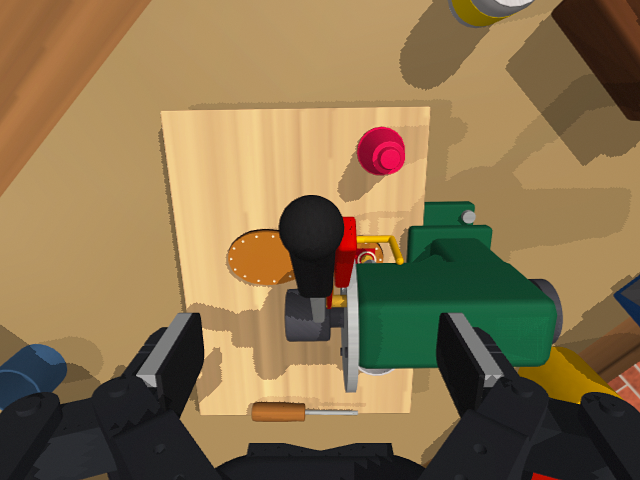

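The wrist view looks down on the lever: the black grip's top is at (311,225) with the red paddle at (347,245). The cap shows in its ring at (367,258), inside the guard, between the fingers. I'll check the cap's position from this view and descend.

Run:
```python
from h import *
s=manip.observe(); p=imaging.get_image('wrist')
c=p['img'][235:275,345:395]; hsv=cv2.cvtColor(c,cv2.COLOR_RGB2HSV)
w=(hsv[...,1]<70)&(hsv[...,2]>150); v,u=np.nonzero(w); print(len(u), u.min()+345,u.max()+345,v.min()+235,v.max()+235)
for uv,z in(((367,258),58),((u.mean()+345,v.mean()+235),52)):
  X=back(p,[uv],z,s)[0]; print(X,'ex,ey',(X[0]+X[1])*.7071,(X[1]-X[0])*.7071)
```

```text
65 351 380 248 274
[612.2327395   44.53785336  58.        ] ex,ey 464.4024862157988 -401.41705399063574
[612.81421817  32.76048876  52.        ] ex,ey 456.4858752718567 -410.15599206454635
```

Call:
arm_command --moves '[{"x":-0.05,"y":-0.05,"z":-3.0,"twist":0.0},{"x":-0.1,"y":-0.05,"z":-6.0,"twist":0.0},{"x":-0.1,"y":-0.05,"z":-8.4,"twist":0.0},{"x":-0.1,"y":-0.05,"z":-8.4,"twist":0.0}]'

```text
t: 16.45
ee_pos: [495.9, 74.5, 266.1]
eef_rot: [-179.6, -0.4, 135.1]
contact_force: [-1.2, -0.0, -2.3]
gripper_width: 0.998
grasp_force: 0.0
```

Call:
arm_command --moves '[{"x":0.0,"y":0.0,"z":0.0,"twist":0.0},{"x":0.0,"y":0.0,"z":0.0,"twist":0.0},{"x":0.0,"y":0.0,"z":0.0,"twist":0.0},{"x":0.0,"y":0.0,"z":0.0,"twist":0.0},{"x":0.0,"y":0.0,"z":0.0,"twist":0.0}]' --grip 0.8 --squeeze 30

```text
t: 16.87
ee_pos: [498.9, 74.2, 274.8]
eef_rot: [180.0, 0.1, 135.1]
contact_force: [-25.3, -16.4, 11.5]
gripper_width: 0.297
grasp_force: 21.8
```

Width is 25.2 mm, so the paddle is fully squeezed. There is a side load of about 30 N, so I'll relieve it by shifting slightly.

Call:
arm_command --moves '[{"x":-0.1,"y":-0.1,"z":0.2,"twist":0.0},{"x":-0.1,"y":-0.1,"z":0.2,"twist":0.0},{"x":-0.1,"y":-0.1,"z":0.2,"twist":0.0}]'

```text
t: 17.12
ee_pos: [498.0, 73.1, 275.3]
eef_rot: [180.0, 0.1, 135.1]
contact_force: [-2.3, -3.0, 0.7]
gripper_width: 0.271
grasp_force: 32.6
```

Call:
arm_command --moves '[{"x":-0.61,"y":0.61,"z":-0.77,"twist":0.0},{"x":-1.17,"y":1.17,"z":-1.6,"twist":0.0},{"x":-1.7,"y":1.7,"z":-2.48,"twist":0.0},{"x":-2.17,"y":2.17,"z":-3.41,"twist":0.0},{"x":-2.6,"y":2.6,"z":-4.39,"twist":0.0}]'

```text
t: 17.53
ee_pos: [471.3, 98.9, 232.1]
eef_rot: [-179.9, 0.1, 135.1]
contact_force: [-6.9, -4.1, 6.0]
gripper_width: 0.272
grasp_force: 33.7
```

Run:
```python
from h import *
for c in ('wrist','scene','top'):
  s=manip.observe(); t=imaging.get_image(c)
  for n in ['lever_grip']:
    r=finder.place_of(t,n); print(c,n,[(np.round(q['at'],0).tolist(),round(q['p'],2)) for q in r[:2]])
print(np.round(s['contact_force'],1),s['gripper_width'],s['grasp_force'],np.round(s['ee_pos'],1))
```

```text
wrist lever_grip [([471.0, 96.0, 274.0], 0.78)]
scene lever_grip [([476.0, 103.0, 274.0], 0.89), ([335.0, 428.0, -2.0], 0.55)]
top lever_grip []
[-8.1 -1.1 -0.6] 0.271010887501856 32.5810843706131 [470.2  99.9 230. ]
```

The lever follows: the grip is at z≈274 (expected 272). Continuing down to the stop.

Call:
arm_command --moves '[{"x":-0.38,"y":0.38,"z":-1.02,"twist":0.0},{"x":-0.71,"y":0.71,"z":-2.07,"twist":0.0},{"x":-0.99,"y":0.99,"z":-3.15,"twist":0.0},{"x":-1.22,"y":1.22,"z":-4.26,"twist":0.0},{"x":-1.39,"y":1.39,"z":-5.39,"twist":0.0}]'

```text
t: 18.25
ee_pos: [456.6, 113.2, 176.9]
eef_rot: [-179.8, -0.0, 135.1]
contact_force: [-7.3, -2.9, 4.0]
gripper_width: 0.269
grasp_force: 33.1
```

Call:
arm_command --moves '[{"x":-0.11,"y":0.11,"z":-1.14,"twist":0.0},{"x":-0.17,"y":0.17,"z":-2.29,"twist":0.0},{"x":-0.17,"y":0.17,"z":-3.44,"twist":0.0},{"x":-0.11,"y":0.11,"z":-4.59,"twist":0.0},{"x":0.0,"y":0.0,"z":-5.73,"twist":0.0}]'

```text
t: 18.67
ee_pos: [456.3, 113.4, 119.3]
eef_rot: [-179.8, -0.1, 135.1]
contact_force: [-8.7, -1.7, 5.7]
gripper_width: 0.278
grasp_force: 33.3
```

Call:
arm_command --moves '[{"x":0.0,"y":0.0,"z":-0.2,"twist":0.0},{"x":0.0,"y":0.0,"z":-0.4,"twist":0.0},{"x":0.0,"y":0.0,"z":-0.4,"twist":0.0}]'

```text
t: 18.92
ee_pos: [456.7, 113.0, 115.7]
eef_rot: [-179.8, -0.1, 135.1]
contact_force: [-7.3, -2.4, 4.4]
gripper_width: 0.273
grasp_force: 33.4
```

Run:
```python
from h import *
for c in ('wrist','scene'):
  s=manip.observe(); t=imaging.get_image(c)
  for n in ['lever_grip']:
    r=finder.place_of(t,n); print(c,n,[(np.round(q['at'],0).tolist(),round(q['p'],2)) for q in r[:2]])
print(np.round(s['contact_force'],1),s['gripper_width'],s['grasp_force'],np.round(s['ee_pos'],1))
```

```text
wrist lever_grip [([460.0, 110.0, 162.0], 0.56)]
scene lever_grip [([460.0, 117.0, 159.0], 0.61)]
[-7.4 -3.2  4. ] 0.27280553955113634 33.32880198955536 [456.7 113.  115.7]
```

There is no clear stop force yet, so I'll press further until the stop shows.

Call:
arm_command --moves '[{"x":0.0,"y":0.0,"z":-0.25,"twist":0.0},{"x":0.0,"y":0.0,"z":-0.5,"twist":0.0},{"x":0.0,"y":0.0,"z":-0.5,"twist":0.0}]'

```text
t: 19.37
ee_pos: [456.9, 112.9, 114.9]
eef_rot: [-179.7, -0.1, 135.1]
contact_force: [-20.0, -5.1, 26.3]
gripper_width: 0.272
grasp_force: 38.0
```

Call:
arm_command --moves '[{"x":0.0,"y":0.0,"z":-0.25,"twist":0.0},{"x":0.0,"y":0.0,"z":-0.5,"twist":0.0},{"x":0.0,"y":0.0,"z":-0.5,"twist":0.0}]'

```text
t: 19.62
ee_pos: [457.1, 112.8, 114.3]
eef_rot: [-179.6, -0.1, 135.2]
contact_force: [-32.9, -6.6, 46.6]
gripper_width: 0.27
grasp_force: 43.2
```

The lever is at its stop (47 N, no more motion). Now swinging it back up.

Call:
arm_command --moves '[{"x":-0.11,"y":0.11,"z":2.1,"twist":0.0},{"x":-0.17,"y":0.17,"z":3.3,"twist":0.0},{"x":-0.17,"y":0.17,"z":4.4,"twist":0.0},{"x":-0.11,"y":0.11,"z":5.6,"twist":0.0},{"x":0.0,"y":0.0,"z":6.7,"twist":0.0}]'

```text
t: 20.03
ee_pos: [456.5, 113.2, 171.6]
eef_rot: [-179.8, -0.2, 135.1]
contact_force: [-2.8, -4.3, -6.7]
gripper_width: 0.266
grasp_force: 31.6
```

Call:
arm_command --moves '[{"x":0.17,"y":-0.17,"z":1.13,"twist":0.0},{"x":0.4,"y":-0.4,"z":2.24,"twist":0.0},{"x":0.67,"y":-0.67,"z":3.32,"twist":0.0},{"x":1.0,"y":-1.0,"z":4.37,"twist":0.0},{"x":1.39,"y":-1.39,"z":5.39,"twist":0.0}]'

```text
t: 20.45
ee_pos: [470.5, 99.6, 226.0]
eef_rot: [-179.8, -0.2, 135.1]
contact_force: [-5.5, -2.2, -7.0]
gripper_width: 0.268
grasp_force: 32.4
```

Call:
arm_command --moves '[{"x":0.43,"y":-0.43,"z":0.98,"twist":0.0},{"x":0.91,"y":-0.91,"z":1.91,"twist":0.0},{"x":1.44,"y":-1.44,"z":2.79,"twist":0.0},{"x":2.0,"y":-2.0,"z":3.62,"twist":0.0},{"x":2.6,"y":-2.6,"z":4.39,"twist":0.0}]'

```text
t: 20.87
ee_pos: [496.9, 74.1, 270.3]
eef_rot: [-179.9, -0.3, 135.1]
contact_force: [-5.3, -0.4, -5.0]
gripper_width: 0.27
grasp_force: 31.9
```

Call:
arm_command --moves '[{"x":0.1,"y":-0.1,"z":0.25,"twist":0.0},{"x":0.2,"y":-0.2,"z":0.5,"twist":0.0},{"x":0.2,"y":-0.2,"z":0.5,"twist":0.0}]'

```text
t: 21.12
ee_pos: [500.2, 70.9, 274.3]
eef_rot: [-180.0, 0.0, 135.1]
contact_force: [1.0, -6.2, -10.6]
gripper_width: 0.27
grasp_force: 31.1
```

Call:
arm_command --moves '[{"x":0.15,"y":-0.15,"z":0.2,"twist":0.0},{"x":0.25,"y":-0.25,"z":0.4,"twist":0.0},{"x":0.25,"y":-0.25,"z":0.4,"twist":0.0}]'

```text
t: 21.37
ee_pos: [500.3, 70.5, 274.9]
eef_rot: [-179.8, -0.5, 135.1]
contact_force: [-3.1, 3.6, -24.6]
gripper_width: 0.268
grasp_force: 31.2
```

Call:
arm_command --moves '[{"x":0.1,"y":-0.1,"z":0.15,"twist":0.0},{"x":0.2,"y":-0.2,"z":0.3,"twist":0.0},{"x":0.2,"y":-0.2,"z":0.3,"twist":0.0}]'

```text
t: 21.62
ee_pos: [500.4, 70.1, 275.5]
eef_rot: [-179.7, -0.9, 135.2]
contact_force: [-5.9, 8.6, -29.8]
gripper_width: 0.266
grasp_force: 31.5
```

Top stop reached (30 N). Opening here so that it latches, then rising clear.

Call:
arm_command --moves '[{"x":0.0,"y":0.0,"z":0.0,"twist":0.0},{"x":0.0,"y":0.0,"z":0.0,"twist":0.0},{"x":0.0,"y":0.0,"z":0.0,"twist":0.0},{"x":0.0,"y":0.0,"z":0.0,"twist":0.0},{"x":0.0,"y":0.0,"z":0.0,"twist":0.0}]' --grip 0

```text
t: 22.03
ee_pos: [505.7, 66.7, 285.5]
eef_rot: [179.8, 0.2, 135.1]
contact_force: [0.2, 0.1, 0.1]
gripper_width: 0.957
grasp_force: 0.0
```

Call:
arm_command --moves '[{"x":0.0,"y":0.0,"z":2.0,"twist":0.0},{"x":0.0,"y":0.0,"z":5.0,"twist":0.0},{"x":0.0,"y":0.0,"z":8.0,"twist":0.0},{"x":0.0,"y":0.0,"z":8.0,"twist":0.0},{"x":0.0,"y":0.0,"z":8.0,"twist":0.0}]'

```text
t: 22.45
ee_pos: [505.7, 66.7, 366.5]
eef_rot: [179.7, 0.3, 135.1]
contact_force: [0.4, 0.7, -0.2]
gripper_width: 0.999
grasp_force: 0.0
```

Run:
```python
from h import *
s=manip.observe(); p=imaging.get_image('wrist'); save(p,'w9.png')
print(np.round(s['ee_pos'],1),np.round(s['contact_force'],1))
for n in ['lever_grip','rivet_top','sole']:
    r=finder.place_of(p,n); print(n,[(np.round(q['at'],0).tolist(),round(q['p'],2)) for q in r[:2]])
a=cv2.imread('pics/w8.png')[180:320,220:440]; b=p['img'][180:320,220:440,::-1]
cv2.imwrite('pics/cmp.png',cv2.resize(np.vstack([a,b]),None,fx=2.1,fy=2.1,interpolation=cv2.INTER_CUBIC))
for c in ('scene','top'):
  t=imaging.get_image(c)
  for n in ['lever_grip','rivet_tin','thread_cone','awl','sole']:
    r=finder.place_of(t,n); print(c,n,[(np.round(q['at'],0).tolist(),round(q['p'],2)) for q in r[:1]])
# paddle: red/black widths in wrist view
hsv=cv2.cvtColor(p['img'],cv2.COLOR_RGB2HSV); red=((hsv[...,0]<6)|(hsv[...,0]>174))&(hsv[...,1]>180)&(hsv[...,2]>60)
A=cv2.cvtColor(cv2.imread('pics/w8.png'),cv2.COLOR_BGR2HSV); ra=((A[...,0]<6)|(A[...,0]>174))&(A[...,1]>180)&(A[...,2]>60)
for v in (220,235,250,270):
  for m in(ra,red):
    u=np.nonzero(m[v,320:362])[0]; print(v,(u.min()+320,u.max()+320) if len(u) else None,end=' ')
```

```text
[505.7  66.7 366.5] [ 0.4  0.7 -0.2]
lever_grip [([500.0, 72.0, 317.0], 0.82), ([720.0, -183.0, 41.0], 0.62)]
rivet_top [([610.0, 42.0, 56.0], 0.55)]
sole [([564.0, -13.0, 38.0], 0.79)]
scene lever_grip [([502.0, 76.0, 319.0], 0.9)]
scene rivet_tin [([706.0, -32.0, 46.0], 0.56)]
scene thread_cone [([529.0, 142.0, 39.0], 0.93)]
scene awl [([729.0, -180.0, 43.0], 0.79)]
scene sole [([412.0, -437.0, 2.0], 0.63)]
top lever_grip []
top rivet_tin [([706.0, -32.0, 42.0], 0.67)]
top thread_cone []
top awl [([726.0, -180.0, 40.0], 0.65)]
top sole [([562.0, -11.0, 42.0], 0.82)]
220 (np.int64(343), np.int64(354)) 220 (np.int64(340), np.int64(358)) 235 (np.int64(343), np.int64(355)) 235 (np.int64(337), np.int64(354)) 250 (np.int64(336), np.int64(361)) 250 (np.int64(336), np.int64(351)) 270 (np.int64(334), np.int64(351)) 270 (np.int64(333), np.int64(333))
```

Run:
```python
from h import *
s=manip.observe(); p=imaging.get_image('wrist')
R,c=campose(p,s)
def pr(X):
    d=R.T@(np.array(X)-c); return np.round([p['cx']+p['fx']*d[0]/-d[2], p['cy']-p['fy']*d[1]/-d[2]],1)
print(s['t'],'cap',pr([616,42.2,54]),'patch z52',pr([616,42.2,52]),'1cm ex',pr([623,49.3,54]),'1cm ey',pr([609,49.3,54]),'guard corner(-48,42,100)',pr(np.r_[465.4*.7071*np.array([1,1])-405.6*.7071*np.array([-1,1])+(-48)*.7071*np.array([1,1])+42*.7071*np.array([-1,1]),100]))
u,v=pr([616,42.2,54]).astype(int); u0,v0=u-28,v-22
h=cv2.cvtColor(p['img'],cv2.COLOR_RGB2HSV).astype(int); print('origin',u0,v0)
for y in range(v0,v0+44):
    r=''
    for x in range(u0,u0+56):
        H,S,V=h[y,x]
        r+='K' if V<45 else 'W' if S<60 and V>120 else 'g' if S<80 else 'R' if (H<5 or H>174) else 'o' if H<16 else 'y' if H<24 else 'Y' if H<36 else 'G'
    print(r)
```

```text
23.25 cap [369.  251.9] patch z52 [368.8 251.3] 1cm ex [377.  251.8] 1cm ey [369.4 244.4] guard corner(-48,42,100) [332.  230.8]
origin 341 229
RRRRRRRRRRRRRRRRRRRRYYYYYYYYYYYYYYYYYYYYYYYYYYYYYyyyyyyy
RRRRRRRRRRRRRRRRRRRoYYYYYyyyYyyyyyyyyyyyyyyyyyyyyyyyyyyy
RRRRRRRRRRRRRRRRRRRoyyyyyyyyyyyyyyyyyyyyyyyyyyyyyyyyyyyy
RRRRRRRRRRRRRRRRRRRyyyyyyyyyyyyyyyyyyyyyyyyyyyyyyyyyyyyy
RRRRRRRRRRRRRRRRRRRyyyyyyyyyyyyyyyyyyyyyyyyyyyyyyyyyyyyy
RRRRRRRRRRRRRRRRRRRooooooWWooooooooooooyyyyyyyyyyyyyyyyy
RRRRRRRRRRRRRRRRRRooooyooooooyoooooyoooyyyyyyyyyyyyyyyyy
RRRRRRRRRRRRRRRRRRooyyyyyoyoyoyyooyyoyoKyyyyyyyyyyyyyyyy
RRRRRRRRRRRRRRRRRRooyooooyyoyyooyooooooooyyyyyyyyyyyyyyy
RRRRRRRRRRRRRRRRRRyyyyyyoyyyyyyyyyyyoooyoyyyyyyyyyyyyyyy
RRRRRRRRRRRRRRRRRoyyyyyyyyyyyyyyyyyoyyooooyyyyyyyyyyyyyy
RRRRRRRRRRRRRRRRRRRRRRRRRRRRRRRRRRRRWWoyyoyyyyyyyyyyyyyy
RRRRRRRRRRRRRRRRRRRRRRRRRRRRRRRRRRRRoyooyooyyyyyyyyyyyyy
RRRRRRRRRRRRRRRRRRRRRRRRRRRRRRRRRRRRoyyooooyyyyyyyyyyyyy
RRRRRRRRRRRRRRRRRRRRRRRRRooWogRRRRRRoyoyyooyyyyyyyyyyyyy
RRRRRRRRRRRRRRRRRRRRRRRWWWoooWWWoRRRoyyyooooyyyyyyyyyyyy
RRRRRRRRRRRRRRRRRRRRRoWoRRRRRRRoWgRRoyyooyyo
[... 851 characters left out ...]
GGGGGGGGGGGGGGGG
RRRRRRRRRRRRRWWWWWgGGGGGGGGGGGGGGGGGGGGGGGGGGGGGGGGGGGGG
RRRRRRRRRRRRRWWWWWgGGGGGGGGGGGGGGGGGGGGGGGGGGGGGGGGGGGGG
RRRRRRRRRRRRRWWWWWgGGGGGGGGGGGGGGGGGGGGGGGGGGGGGGGGGGGGG
RRRRRRRRRRRRWWWWWWgGGGGGGGGGGGGGGGGGGGGGGGGGGGGGGGGGGGGG
RRRRRRRRRRRRWWWWWWgGGGGGGGGGGGGGGGGGGGGGGGGGGGGGGGGGGGGG
RRRRRRRRRRRRWWWWWWgGGGGGGGGGGGGGGGGGGGGGGGGGGGGGGGGGGGGG
RRRRRRRRRRRRWWWWWWWGGGGGGGGGGGGGGGGGGGGGGGGGGGGGGGGGGGGG
RRRRRRRRRRRWWWWWWWWGGGGGGGGGGGGGGGGGGGGGGGGGGGGGGGGGGGGG
RRRRRRRRRRRWWWWWWWWGGGGGGGGGGGGGGGGGGGGGGGGGGGGGGGGGGGGG
oRRRRRRRRRWWWWWWWWWGGGGGGGGGGGGGGGGGGGGGGGGGGGGGGGGGGGGG
ygggWggggWWWWWWWWWWgGGGGGGGGGGGGGGGGGGGGGGGGGGGGGGGGGGGG
yggggggggWWWWWWWWWWgGGGGGGGGGGGGGGGGGGGGGGGGGGGGGGGGGGGG
```

Run:
```python
from h import *
from scipy.optimize import least_squares
s=manip.observe(); p=imaging.get_image('wrist'); R,c=campose(p,s); ex=np.array([1,1])*.70711; ey=np.array([-1,1])*.70711
def pr(X):
    d=(np.asarray(X)-c)@R; return np.c_[p['cx']+p['fx']*d[:,0]/-d[:,2], p['cy']-p['fy']*d[:,1]/-d[:,2]]
a=np.radians(np.arange(0,360,3))
def circ(o,r,z): return pr(np.c_[o[0]*ex[0]+o[1]*ey[0]+r*np.cos(a),o[0]*ex[1]+o[1]*ey[1]+r*np.sin(a),np.full(len(a),z)])
d=lambda o,r,z:(lambda q:(q[:,0].min(),q[:,0].max(),q[:,1].min()))(circ(o,r,z))
O=341,229
# ring: outer-edge points seen at z52 (row,col) ; fit centre and radius
pts=np.array([(23,15),(21,16),(20,17),(19,18),(19,20),(32,15),(33,17),(34,18),(35,20),(35,22)],float)+O
f=lambda q:[np.min(np.hypot(*(circ(q[:2],q[2],52)-t).T)) for t in pts]
r=least_squares(f,[465,-405.6,10]); print('ring',r.x,r.cost)
cp=np.array([(24.5,18),(29.5,18),(23,20),(31.5,20),(22.5,22)])+O
for z in(54,58):
  g=lambda q:[np.min(np.hypot(*(circ(q,7.5,z)-t).T)) for t in cp]; r=least_squares(g,[465,-405.6]); print('cap',z,r.x,r.cost)
dp=np.array([(27.5,22),(33.5,22),(25.5,23),(34.5,23)])+O
g=lambda q:[np.min(np.hypot(*(circ(q,9,76)-t).T)) for t in dp]; r=least_squares(g,[465,-405.6]); print('die',r.x,r.cost)
```

```text
ring [ 463.85616823 -405.12324424   10.50160628] 0.46712902006539986
cap 54 [ 464.82242218 -406.64053797] 0.6618113352487983
cap 58 [ 464.17552251 -405.35129515] 0.7024438889158151
die [ 465.19504257 -404.81172017] 0.050448355552856525
```

The cap and die agree to within about 1–1.5 mm in the same image. The lever is back at its starting pose and the neighbouring things have not moved. Handing in.

```bash
python3 -c "
from h import *
print(order.close_job())"
```

```text
the job is handed in; nothing more can be done
None
```

The job is handed in. The cap measured within about 1.5 mm of the die axis, the lever was driven to its bottom stop and returned to its top stop before I let go, and the tin, cone and awl read unmoved. I did not directly confirm that the rivet is fully home or that the pin latched.

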